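# Wedge the rocking step stool steady

### The arm

A 6-joint arm with a two-finger parallel gripper is mounted at the origin on the work surface. World frame = base frame: x ahead of the robot, y to its left, z up, the work surface at z = 0. Lengths are in mm, angles in rad, forces in N, time in s.
With the tool pointing down it reaches from about 200 to 875 mm from the base axis. Payload 3.4 kg.
Tool frame: the origin (TCP) lies where the fingers leave the gripper's body, on its centre line; the fingertips stand 97 mm ahead of it and the grasp point (between the pads) lies 78 mm ahead of it; z points along the fingers, x is the direction in which the jaws open and shut, and the axes are right-handed (so a half turn about z gives the same grasp; the last joint's range is limited). The gripper opens to 94 mm and grips with 3 to 60 N. Pads are 16 mm wide; open, the fingers measure 119 mm over their backs; the gripper's body (75 mm by 177 mm) begins 78 mm behind the grasp point.
Start: joints at [-1.223, 0.276, 1.505, -0, 1.361, -0.121], TCP at [259.797, -512.992, 302.693] pointing down, gripper open.
Joint ranges: [-2.89, 2.89], [-0.75, 2.08], [0.22, 2.7], [-1.18, 4.32], [0.11, 2.71], [-2.7, 2.7]. Speed limits (rad/s): [2.57, 2.57, 3.14, 3.14, 3.14, 3.14].

### API

Orientations are given as a unit quaternion [w, x, y, z].
In Python, from workcell import ctrl, eyes, models gives the robot as it stands. The module is installed in compiled form; this text tells all that it offers.
- The arm moves only by the shell command python3 -m creep 'ROWS' [OPENING] [FORCE]. ROWS is JSON, a list of rows, each a list of 4 numbers: the shift along the tool's x, y, z in units of 60 mm (1.0 is 60 mm), then the turn about the tool's z in units of 8 degrees (1.0 is 8 degrees). A call has 1 to 20 rows; each row is the pose to reach, as a shift and turn from the pose commanded when the call began, along the tool's axes at that moment; what a row does not reach only later rows make up. A row lasts 1/8 s, in which the tool goes at most 62.5 mm and 10.7 degrees, less where a joint would pass 70% of its speed; a pose out of reach is approached as far as the arm can. A call with a gripper value outside its range is refused whole. OPENING is the finger opening in mm, from 0 to 94, set as the call begins (- or left out, the last holds). The fingers move at their own pace and stop on an object; FORCE is the grip in N (left out, the last holds). Time passes only in rows, so rows that repeat a pose let the fingers close. It gives the time, the measured TCP pose, the force and the opening at its end, in the units of the state.
- ctrl.observe(): the state, without advancing time (a new reading comes with each control period).
- eyes.grab_frame(name): name is "side" or "top" or "wrist"; returns a dict with "frame" (420x560x3 uint8, blue, green, red), "K" (3x3 intrinsics, pixels), "k1" (the pictures are not rectified: a ray, as slopes to the right and down, at radius r is drawn at 1 + k1 r^2 times it, then the intrinsics apply), "xyz" and "attitude" of the camera in the world; the wrist camera has in their place "T_tool_cam" (4x4, takes a point from camera to tool coordinates, whose origin is the TCP and whose axes are the tool frame's). Camera axes: x right, y down, z forward; pixel columns grow to the right and rows downward; lengths in mm; the calibration is good to about 2 mm. A picture is of the moment at which its call begins: read the wrist's pose just before it. There is no depth.
- ctrl.finish_job(): hands the job in, once; it reports no verdict.
Trained networks look in a picture, given as the dict that the camera call returned (one of the last four; its "shot" number tells which), for a name from the list of things; names that differ only in an ending like _2 or _b are one class to them, and where a whole thing is asked for, a point or a joint stands for the part that bears it (a point fixed in the world has none). Each returns a list of dicts, best first, with "conf" (0 to 1); they miss things now and then, are a little off and sometimes report something else, mostly with a low value. They report only what shows in the picture. A call takes as long as a camera call. They do not tell look-alikes from the thing itself.
- models.boxes_of(picture, query): "bbox" ([left, top, width, height] in pixels, round what is visible of it).
- models.outline_of(picture, query): "pixels" (420x560 bool, what is visible of it) and "bbox" ([left, top, width, height] in pixels, round what is visible of it).
The state is a dict: "time_s": time; "q": joint angles; "dq": joint speeds; "joint_torque": joint torques, N m; "position": TCP position; "eef_rot": TCP orientation; "force": force on the tool from outside, world axes, zero at the start; "torque": the same for the moment, N m; "finger_gap": finger opening in mm.
Only numpy, scipy, OpenCV 4.12 (cv2) and the standard library are available. Lean on these libraries where they do the work, as an engineer would, in place of code of your own. Each camera call takes 0.05 s, during which the arm holds its last target. There are 200 camera calls.

### The job

The little step stool on the bench rocks because one of its legs was cut too short. Using only your fingertips and picking nothing up, push the wooden wedge under that leg until the stool just stops rocking, without lifting the stool or shoving it along the bench, then prove it by pressing firmly straight down on the seat corner above that leg: the corner must not give. Leave the wedge in place under the leg and everything else where it stands.

Things in the scene. Friction and masses are not known exactly. Their poses are not given: they have to be found in the camera images.
- stool: Plywood and pine step stool, 1.0 to 1.7 kg, loose on the bench. Seat 200 (x) x 300 (y) x 18 mm, top 150 mm up. Four square legs 38 x 38 mm, centred at x = +-72, y = +-122 mm in its frame; origin on the bench plane midway between the legs, z up. The leg at (+72, -122) is 5 to 9 mm short (how much is not told): it hangs clear of the bench at the start, the other three stand on it.
- seat_corner (a point): Point on top of the seat straight above the centre of the short leg, at (+72, -122, +150) mm in the stool's frame, 28 mm in from both seat edges. Where to press; a firm press is 8 to 15 N. Unwedged, a press of more than 3 to 5 N here tips the stool down onto the short leg; released, it rocks back.
- wedge: Pine wedge, 150 x 42 mm, 50 g, flat on the bench, thin end 15 to 55 mm from the short leg's outer (-y) side and roughly in line with it. Thickness grows evenly from 2 mm to 20 mm at the upright thick end. Origin: centre of its underside, x along it to the thin end, z up. Slides at under 1 N until it bites under the leg; then stops: 2 to 4 N of push makes it snug, over about 5 N starts to shove the stool along.
- wedge_tip (a point): Middle of the wedge's thin end, on its underside (75 mm along the wedge's +x).
- wedge_butt (a point): Centre of the wedge's upright thick end face, 10 mm above the bench, where it is pushed (75 mm along the wedge's -x).
- finish_tin: Round tin of wood finish, 80 mm across, 79 mm tall, about 0.35 kg, standing on the bench behind the stool, on the side away from the robot. Origin at the centre of its underside. To be left alone.
- tape_measure: Tape measure, 66 x 74 x 35 mm, lying on the bench beside the wedge on the robot's side. Origin under its centre. To be left alone.
- offcut: Square-ended pine offcut of even thickness, 44 x 120 x 20 mm, lying beside the wedge on the side away from the robot; not a wedge. Origin under its centre, length along y. To be left alone.
- screwdriver: Screwdriver lying along its x, off the stool's +y end. To be left alone.
- hammer: Hammer lying along its x, on the bench at the robot's right. To be left alone.
- try_square: Try square, stock 115 mm along its y, blade 150 mm along its x, flat on the bench at the robot's right. To be left alone.
- glue_bottle: Glue bottle, 56 mm across, 160 mm tall, standing near the back of the bench. Origin at the centre of its underside. To be left alone.
There are look-alikes about, which are no part of the job. What is shaped like the wedge but black or blue is not meant.

How it is judged:
By the outcome, as a careful person would: the job done as asked, in the order asked, and still so for the second after the job is handed in, with the robot touching nothing.
It also fails if it takes over 45 s, if anything falls off the work surface, if the arm or the gripper's body presses on something with over 40 N, if the wrist force passes 120 N, or if a joint passes its speed limit or range.

## Working session

There is one attempt and no reset: what is moved stays moved. The work goes in short steps, Python scripts to look and compute and a shell command to move; the robot and the scene stay as the last step left them, time stands still between calls to the robot, and variables do not carry over. Pictures are saved under pics/ and viewed, on a budget of 10 in all, crops included, one or two more only if the job needs it, and the job is handed in when it is done.

```bash
mkdir -p pics; cat > h.py <<'E'
import numpy as np, cv2
from workcell import ctrl, eyes, models
from scipy.spatial.transform import Rotation as R
def Rq(q): return R.from_quat([q[1],q[2],q[3],q[0]]).as_matrix()
def campose(p,s=None):
    if "T_tool_cam" in p:
        T=np.array(p["T_tool_cam"]); A=Rq(s["eef_rot"])
        return A@T[:3,:3], A@T[:3,3]+np.array(s["position"])
    a=np.array(p["attitude"])
    return (Rq(a) if a.size==4 else a), np.array(p["xyz"])
def ground(p,uv,z=0,s=None):
    A,t=campose(p,s); K=np.array(p["K"])
    u=cv2.undistortPoints(np.array(uv,float).reshape(-1,1,2),K,np.array([p["k1"],0,0,0.])).reshape(-1,2)
    d=np.c_[u,np.ones(len(u))]@A.T
    return t+d*((z-t[2])/d[:,2])[:,None]
def proj(p,X,s=None):
    A,t=campose(p,s); c=(np.array(X,float).reshape(-1,3)-t)@A
    return cv2.projectPoints(c,np.zeros(3),np.zeros(3),np.array(p["K"]),np.array([p["k1"],0,0,0.]))[0].reshape(-1,2)
E
python3 - <<'E'
from h import *
s=ctrl.observe(); print({k:np.round(s[k],3).tolist() for k in s})
ims=[]
for n in ["top","side"]:
    p=eyes.grab_frame(n); print(n,p["k1"],np.round(p["xyz"]),np.round(p["attitude"],3).tolist(),np.round(p["K"]).tolist())
    cv2.imwrite(f"pics/{n}0.png",p["frame"])
    for q in ["stool","wedge","offcut","tape_measure","finish_tin","seat_corner"]:
        for b in models.boxes_of(p,q)[:3]:
            l,t,w,h=b["bbox"]
            print(q,round(b["conf"],2),np.round(b["bbox"]).tolist(), np.round(ground(p,[[l,t],[l+w,t+h]])[:,:2]).tolist() )
E
```

```text
{'time_s': 0.0, 'q': [-1.223, 0.277, 1.506, 0.0, 1.361, -0.121], 'dq': [-0.001, 0.0, -0.001, -0.0, -0.0, 0.002], 'joint_torque': [0.002, -40.458, -23.723, 0.071, 0.035, -0.0], 'position': [259.675, -512.601, 301.834], 'eef_rot': [-0.001, 0.852, -0.524, -0.001], 'force': [0.271, -0.432, 0.202], 'torque': [0.008, -0.019, -0.004], 'finger_gap': 94.246}
top -0.010510982175269775 [ 381.  -76. 1612.] [-0.023, 0.711, -0.702, 0.029] [[490.0, 0.0, 273.0], [0.0, 490.0, 205.0], [0.0, 0.0, 1.0]]
stool 0.81 [172.0, 172.0, 114.0, 83.0] [[603.0, 248.0], [335.0, -134.0]]
stool 0.74 [155.0, 109.0, 25.0, 23.0] [[815.0, 310.0], [740.0, 225.0]]
stool 0.68 [280.0, 160.0, 41.0, 19.0] [[649.0, -113.0], [587.0, -248.0]]
wedge 0.97 [288.0, 198.0, 49.0, 21.0] [[522.0, -138.0], [456.0, -301.0]]
wedge 0.96 [315.0, 275.0, 34.0, 49.0] [[272.0, -231.0], [115.0, -342.0]]
wedge 0.59 [146.0, 264.0, 44.0, 18.0] [[301.0, 323.0], [245.0, 179.0]]
offcut 0.69 [281.0, 159.0, 41.0, 22.0] [[653.0, -114.0], [583.0, -253.0]]
tape_measure 0.59 [299.0, 241.0, 28.0, 23.0] [[383.0, -177.0], [308.0, -270.0]]
finish_tin 0.76 [205.0,
[... 156 characters left out ...]
[1002.  712.  766.] [-0.128, 0.246, 0.849, -0.451] [[404.0, 0.0, 276.0], [0.0, 404.0, 216.0], [0.0, 0.0, 1.0]]
stool 0.8 [260.0, 195.0, 116.0, 123.0] [[377.0, -399.0], [433.0, 260.0]]
stool 0.67 [202.0, 172.0, 67.0, 30.0] [[484.0, -675.0], [376.0, -332.0]]
wedge 0.92 [300.0, 188.0, 39.0, 9.0] [[226.0, -357.0], [141.0, -229.0]]
wedge 0.8 [246.0, 210.0, 18.0, 32.0] [[470.0, -334.0], [509.0, -145.0]]
wedge 0.59 [392.0, 269.0, 63.0, 42.0] [[266.0, 153.0], [251.0, 348.0]]
offcut 0.97 [217.0, 234.0, 23.0, 33.0] [[614.0, -265.0], [625.0, -86.0]]
finish_tin 0.82 [245.0, 276.0, 36.0, 50.0] [[634.0, -43.0], [644.0, 157.0]]
seat_corner 0.95 [258.0, 193.0, 119.0, 124.0] [[377.0, -414.0], [427.0, 259.0]]
```

View pics/top0.png

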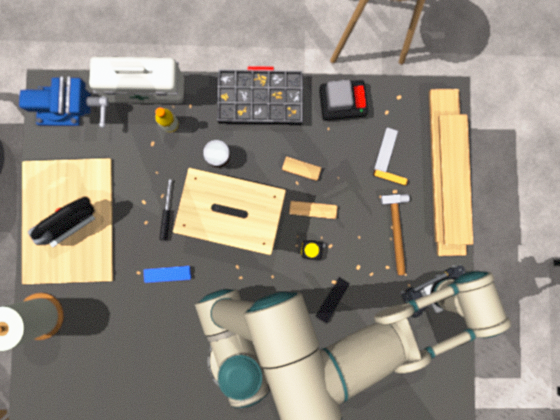

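View pics/side0.png

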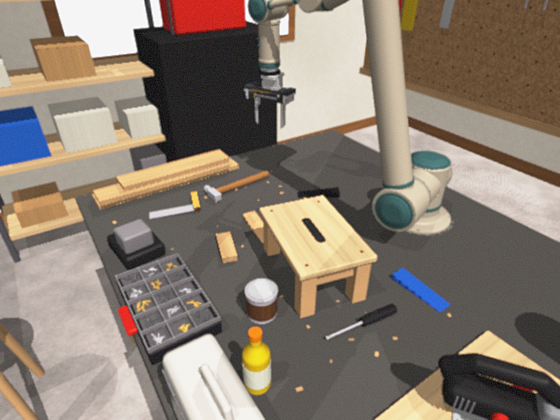

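```bash
python3 - <<'E'
from h import *
p=eyes.grab_frame("top")
def rect(m,z):
    c=max(cv2.findContours(m.astype(np.uint8),cv2.RETR_EXTERNAL,cv2.CHAIN_APPROX_NONE)[0],key=cv2.contourArea).reshape(-1,2)
    g=ground(p,c+0.0,z)[:,:2]; r=cv2.minAreaRect(g.astype(np.float32)); return r,cv2.boxPoints(r)
for q,z in [("stool",150),("wedge",8),("offcut",20),("tape_measure",35)]:
    for o in models.outline_of(p,q)[:2]:
        r,b=rect(o["pixels"],z); print(q,round(o["conf"],2),np.round(r[0]),np.round(r[1]),round(r[2],1),np.round(b).tolist())
s=ctrl.observe(); w=eyes.grab_frame("wrist"); print(np.round(w["T_tool_cam"],3).tolist(),np.round(w["K"]).tolist(),w["k1"])
crop=cv2.resize(p["frame"][140:270,160:350],None,fx=4,fy=4,interpolation=cv2.INTER_CUBIC)
cv2.imwrite("pics/topcrop.png",crop)
E
```

```text
stool 0.77 [470.  42.] [300. 202.] 77.7 [[339.0, -83.0], [537.0, -126.0], [600.0, 167.0], [403.0, 210.0]]
wedge 0.77 [268. 253.] [ 47. 152.] 4.0 [[239.0, 327.0], [250.0, 175.0], [297.0, 179.0], [286.0, 330.0]]
wedge 0.57 [ 192. -286.] [ 47. 152.] 56.3 [[116.0, -264.0], [242.0, -348.0], [269.0, -309.0], [142.0, -225.0]]
offcut 0.91 [ 619. -180.] [117.  44.] 72.3 [[581.0, -229.0], [622.0, -243.0], [658.0, -131.0], [616.0, -118.0]]
tape_measure 0.68 [ 355. -219.] [61. 74.] 0.5 [[324.0, -182.0], [325.0, -256.0], [386.0, -255.0], [385.0, -181.0]]
[[1.0, 0.0, 0.0, 0.66], [-0.0, 0.965, 0.261, -76.144], [-0.0, -0.261, 0.965, -81.346], [0.0, 0.0, 0.0, 1.0]] [[290.0, 0.0, 279.0], [0.0, 290.0, 209.0], [0.0, 0.0, 1.0]] -0.05738546438582248
```

View pics/topcrop.png

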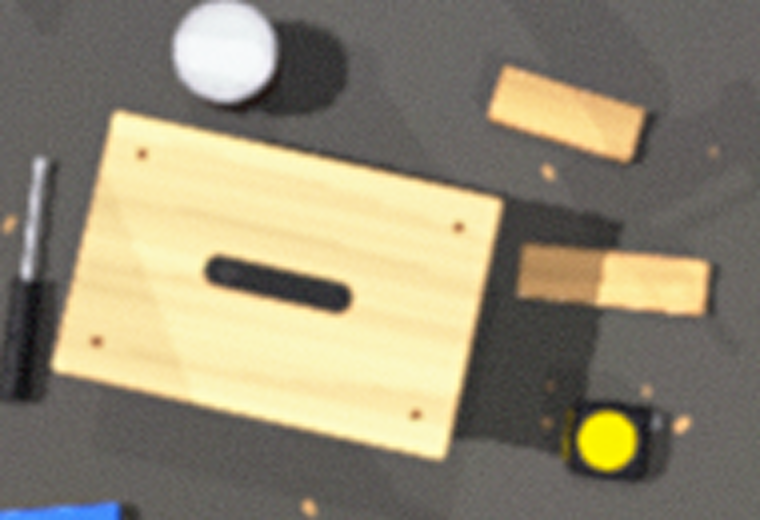

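The stool's short leg is at about (515, -92). The wedge is the pine piece with its tip near pixel (290, 208), just outside that leg, and the offcut lies above it. I'm moving over the wedge for a close look.

```bash
python3 -m creep '[[-0.1,-0.25,0,-0.3],[-0.3,-0.8,0,-1],[-0.55,-1.5,0,-2],[-0.8,-2.2,0,-3],[-1.05,-2.9,0,-4],[-1.3,-3.6,0,-5],[-1.55,-4.3,0,-6],[-1.75,-4.85,0,-6.6],[-1.89,-5.25,0,-6.9],[-1.89,-5.25,0,-6.9],[-1.89,-5.25,0,-6.9],[-1.89,-5.25,0,-6.9]]' 12
python3 - <<'E'
from h import *
s=ctrl.observe(); w=eyes.grab_frame("wrist"); cv2.imwrite("pics/w1.png",w["frame"])
print({k:np.round(s[k],3).tolist() for k in ["q","position","eef_rot","force","finger_gap"]})
for q in ["wedge","stool","offcut","tape_measure"]:
    for o in models.outline_of(w,q)[:2]: print(q,o["conf"],np.round(o["bbox"]))
E
```

```text
time_s: 2.5
position: [489.0, -270.0, 302.7]
eef_rot: [0.0, 0.998, -0.07, -0.0]
force: [-0.1, -1.1, -0.2]
finger_gap: 12.3
{'q': [-0.629, 0.251, 1.54, -0.0, 1.351, -0.489], 'position': [488.99, -269.976, 302.704], 'eef_rot': [0.0, 0.998, -0.07, -0.0], 'force': [-0.115, -1.15, -0.195], 'finger_gap': 12.261}
wedge 0.92 [257.  88.  35. 125.]
wedge 0.59 [ 20. 202. 112.  53.]
stool 0.58 [ 53.   3. 264.  56.]
offcut 0.63 [349.  48.  57. 105.]
tape_measure 0.9 [143. 134.  54.  63.]
```

View pics/w1.png

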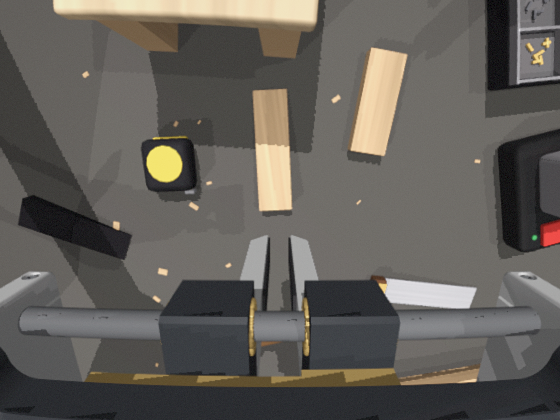

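```bash
python3 - <<'E'
from h import *
s=ctrl.observe(); w=eyes.grab_frame("wrist")
o=models.outline_of(w,"wedge")[0]
c=max(cv2.findContours(o["pixels"].astype(np.uint8),cv2.RETR_EXTERNAL,cv2.CHAIN_APPROX_NONE)[0],key=cv2.contourArea)
q=cv2.approxPolyDP(c,5,True).reshape(-1,2); print(q.tolist())
for a in q: print(a, np.round(ground(w,a,2 if a[1]<150 else 20,s)[0],1))
crop=w["frame"][0:110,220:340]; cv2.imwrite("pics/w1c.png",cv2.resize(crop,None,fx=5,fy=5,interpolation=cv2.INTER_CUBIC))
# predicted leg bottom corners from top-view pose
th=np.radians(-12.1);Rm=np.array([[np.cos(th),-np.sin(th)],[np.sin(th),np.cos(th)]])
for dx in (53,91):
    P=np.array([470,42])+Rm@[dx,-141]; print("leg",P,proj(w,[*P,7],s))
E
```

```text
[[284, 89], [253, 91], [261, 210], [290, 206]]
[284  89] [ 513.7 -146.7    2. ]
[253  91] [ 475.3 -143.7    2. ]
[261 210] [ 463.4 -291.7   20. ]
[290 206] [ 501.5 -291.6   20. ]
leg [ 492.26629418 -106.97722022] [[261.86541965  56.53143397]]
leg [ 529.42205718 -114.94272561] [[293.51925617  58.95488485]]
```

View pics/w1c.png

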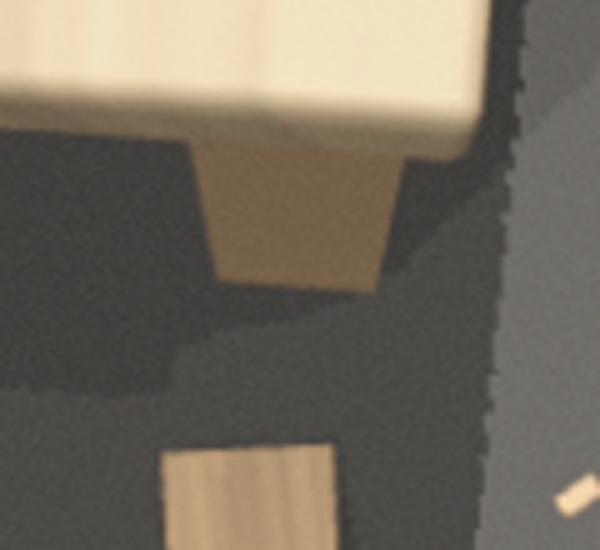

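```bash
python3 -m creep '[[0.3,0.03,0.3,0.2],[0.7,0.08,0.9,0.5],[0.87,0.1,1.7,0.51],[0.87,0.1,2.4,0.51],[0.87,0.1,2.95,0.51],[0.87,0.1,3.2,0.51],[0.87,0.1,3.31,0.51],[0.87,0.1,3.31,0.51],[0.87,0.1,3.31,0.51]]'
python3 - <<'E'
from h import *
s=ctrl.observe(); w=eyes.grab_frame("wrist"); cv2.imwrite("pics/w2.png",w["frame"])
print({k:np.round(s[k],3).tolist() for k in ["time_s","position","eef_rot","force","finger_gap"]})
E
```

```text
time_s: 3.98
position: [541.1, -283.1, 105.4]
eef_rot: [0.001, 0.995, -0.105, 0.001]
force: [-0.5, -0.3, -0.5]
finger_gap: 11.7
{'time_s': 3.975, 'position': [541.132, -283.12, 105.415], 'eef_rot': [0.001, 0.995, -0.105, 0.001], 'force': [-0.468, -0.346, -0.514], 'finger_gap': 11.665}
```

View pics/w2.png

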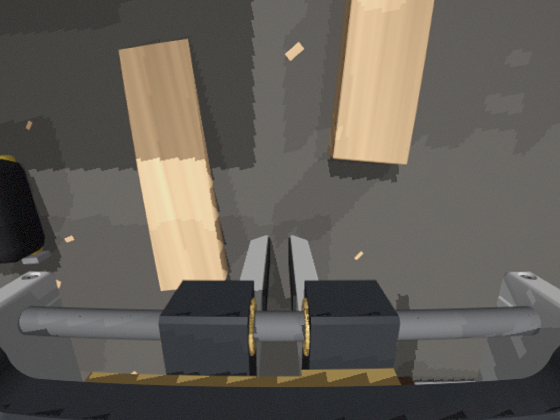

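```bash
python3 -m creep '[[-0.07,0.03,0.03,0],[-0.13,0.05,0.03,0],[-0.19,0.07,0.03,0],[-0.25,0.08,0.03,0],[-0.31,0.08,0.03,0],[-0.37,0.08,0.03,0],[-0.41,0.08,0.03,0],[-0.43,0.08,0.03,0],[-0.43,0.08,0.03,0],[-0.43,0.08,0.03,0]]'
python3 - <<'E'
from h import *
s=ctrl.observe(); w=eyes.grab_frame("wrist"); cv2.imwrite("pics/w3.png",w["frame"])
print({k:np.round(s[k],3).tolist() for k in ["time_s","position","eef_rot","force","finger_gap"]})
E
```

```text
time_s: 5.28
position: [514.2, -282.0, 102.3]
eef_rot: [-0.0, 0.995, -0.105, -0.0]
force: [0.5, 0.5, 0.5]
finger_gap: 12.3
{'time_s': 5.275, 'position': [514.247, -281.957, 102.255], 'eef_rot': [-0.0, 0.995, -0.105, -0.0], 'force': [0.519, 0.459, 0.531], 'finger_gap': 12.297}
```

View pics/w3.png

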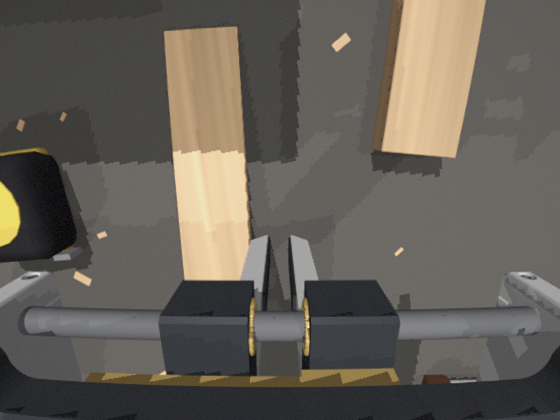

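```bash
python3 - <<'E'
from h import *
s=ctrl.observe(); w=eyes.grab_frame("wrist")
a=ground(w,[[166,31],[238,27]],2,s); b=ground(w,[[184,279]],20,s); print(a.round(1),b.round(1))
c=ground(w,[[173,150],[245,150]],9,s);print(c.round(1))
m=a[:,:2].mean(0); d=a[0,:2]-b[0,:2]; e=a[1,:2]-a[0,:2]
print(m,"yaw side",np.degrees(np.arctan2(d[0],d[1])),"yaw end",np.degrees(np.arctan2(-e[1],e[0])))
E
```

```text
[[ 479.1 -139.9    2. ]
 [ 519.8 -147.2    2. ]] [[ 453.1 -284.1   20. ]]
[[ 466.4 -205.8    9. ]
 [ 508.5 -215.     9. ]]
[ 499.44284632 -143.53760299] yaw side 10.210267755080155 yaw end 10.171716885607681
```

```bash
python3 -m creep '[[0.15,0.02,0,0],[0.2,0.25,0,0],[0.2,0.6,0,0],[0.0,0.7,0,-0.1],[-0.4,0.7,0,-0.19],[-0.63,0.69,0,-0.19],[-0.63,0.68,0,-0.19],[-0.63,0.68,0,-0.19]]'
python3 - <<'E'
from h import *
s=ctrl.observe(); w=eyes.grab_frame("wrist"); cv2.imwrite("pics/w4.png",w["frame"])
print({k:np.round(s[k],3).tolist() for k in ["position","eef_rot","force"]})
o=models.outline_of(w,"wedge")
for k in o[:2]:
    q=cv2.approxPolyDP(max(cv2.findContours(k["pixels"].astype(np.uint8),0,1)[0],key=cv2.contourArea),5,True).reshape(-1,2)
    print(k["conf"],q.tolist(),ground(w,q,8,s)[:,:2].round(1).tolist())
E
```

```text
time_s: 6.38
position: [469.3, -314.4, 102.6]
eef_rot: [0.0, 0.996, -0.092, 0.001]
force: [0.1, 0.1, 0.2]
finger_gap: 12.0
{'position': [469.304, -314.355, 102.621], 'eef_rot': [0.0, 0.996, -0.092, 0.001], 'force': [0.059, 0.138, 0.188]}
0.84 [[237, 0], [241, 217], [309, 219], [311, 0]] [[474.1, -168.1], [450.4, -288.1], [492.6, -297.3], [513.4, -175.4]]
```

View pics/w4.png

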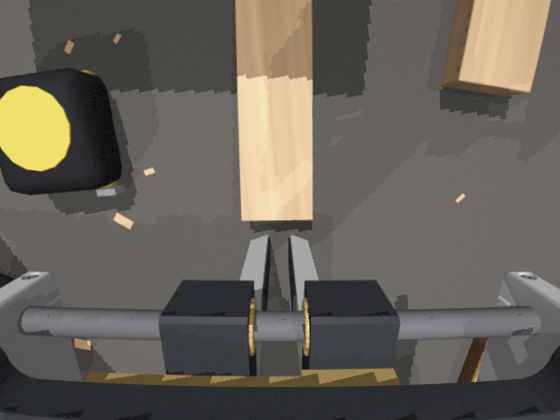

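```bash
python3 -m creep '[[0,-0.1,0,0],[0,-0.2,0,0],[0,-0.26,0,0],[0.01,-0.32,0,0],[0.02,-0.38,0,0],[0.035,-0.45,0,0],[0.05,-0.52,0,0],[0.065,-0.6,0,0],[0.08,-0.67,0,-0.1],[0.09,-0.72,0,-0.15],[0.09,-0.74,0,-0.15],[0.09,-0.75,0,-0.15],[0.09,-0.75,0,-0.15]]'
python3 - <<'E'
from h import *
s=ctrl.observe(); w=eyes.grab_frame("wrist"); cv2.imwrite("pics/w5.png",w["frame"])
t=eyes.grab_frame("top")
print({k:np.round(s[k],3).tolist() for k in ["position","eef_rot","force"]})
for k in models.outline_of(t,"stool")[:1]:
    c=max(cv2.findContours(k["pixels"].astype(np.uint8),0,1)[0],key=cv2.contourArea).reshape(-1,2)
    print("stool",cv2.minAreaRect(ground(t,c+0.,150)[:,:2].astype(np.float32)))
E
```

```text
time_s: 8.1
position: [482.2, -270.8, 102.3]
eef_rot: [-0.0, 0.997, -0.081, -0.0]
force: [0.1, 0.7, -0.0]
finger_gap: 11.6
{'position': [482.241, -270.757, 102.274], 'eef_rot': [-0.0, 0.997, -0.081, -0.0], 'force': [0.101, 0.659, -0.036]}
stool ((470.140869140625, 42.34904479980469), (303.3561096191406, 202.6500701904297), 78.22591400146484)
```

View pics/w5.png

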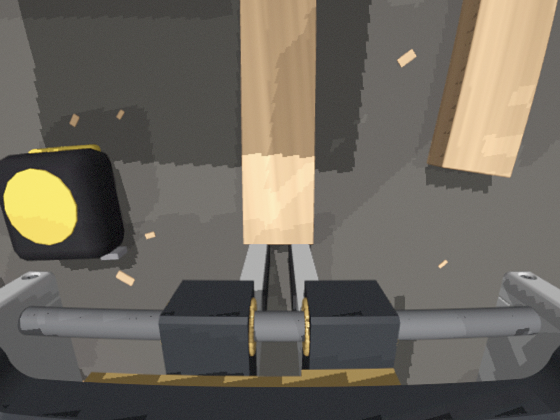

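```bash
python3 -m creep '[[0.005,-0.05,0,0.05],[0.01,-0.11,0,0.1],[0.015,-0.18,0,0.17],[0.02,-0.25,0,0.25],[0.025,-0.32,0,0.3],[0.03,-0.38,0,0.34],[0.03,-0.42,0,0.34],[0.03,-0.43,0,0.34]]'; for i in 1 ; do python3 -m creep '[[0,-0.02,0,0],[0,-0.04,0,0]]'; done
```

```text
time_s: 9.25
position: [488.2, -245.4, 102.3]
eef_rot: [0.0, 0.995, -0.105, 0.0]
force: [-1.0, -0.4, 0.4]
finger_gap: 11.9
time_s: 9.5
position: [488.7, -243.3, 102.3]
eef_rot: [0.0, 0.994, -0.105, 0.0]
force: [-0.5, -0.4, 0.5]
finger_gap: 12.1
```

```bash
cat > ok.py <<'E'
# guard: succeeds while the measured push force is below argv[1]
import sys; from h import *
f=np.array(ctrl.observe()["force"]); p=np.array(ctrl.observe()["position"])
F=-(f[0]*.209+f[1]*.978); print("push N",round(F,2),"pos",p.round(1)); sys.exit(F>float(sys.argv[1]))
E
python3 -m creep '[[0,-0.015,0,0],[0,-0.03,0,0]]' >/dev/null && python3 ok.py 1.6 && python3 -m creep '[[0,-0.015,0,0],[0,-0.03,0,0]]' >/dev/null && python3 ok.py 1.6 && python3 -m creep '[[0,-0.015,0,0],[0,-0.03,0,0]]' >/dev/null && python3 ok.py 1.6 && python3 -m creep '[[0,-0.015,0,0],[0,-0.03,0,0]]' >/dev/null && python3 ok.py 1.6 && python3 -m creep '[[0,-0.015,0,0],[0,-0.03,0,0]]' >/dev/null && python3 ok.py 1.6 && python3 -m creep '[[0,-0.015,0,0],[0,-0.03,0,0]]' >/dev/null && python3 ok.py 1.6
```

```text
push N 0.21 pos [ 489.1 -241.5  102.3]False
```

```bash
sed -i 's/sys.exit(F>/sys.exit(int(F>/; s/argv\[1\]))$/argv[1])))/' ok.py; tail -1 ok.py
python3 -m creep '[[0,-0.015,0,0],[0,-0.03,0,0]]' >/dev/null && python3 ok.py 1.6 && python3 -m creep '[[0,-0.015,0,0],[0,-0.03,0,0]]' >/dev/null && python3 ok.py 1.6 && python3 -m creep '[[0,-0.015,0,0],[0,-0.03,0,0]]' >/dev/null && python3 ok.py 1.6 && python3 -m creep '[[0,-0.015,0,0],[0,-0.03,0,0]]' >/dev/null && python3 ok.py 1.6 && python3 -m creep '[[0,-0.015,0,0],[0,-0.03,0,0]]' >/dev/null && python3 ok.py 1.6 && python3 -m creep '[[0,-0.015,0,0],[0,-0.03,0,0]]' >/dev/null && python3 ok.py 1.6
```

```text
F=-(f[0]*.209+f[1]*.978); print("push N",round(F,2),"pos",p.round(1)); sys.exit(int(F>float(sys.argv[1])))
push N 1.22 pos [ 489.5 -239.7  102.3]
push N 0.21 pos [ 489.9 -237.9  102.3]
push N 0.38 pos [ 490.2 -236.2  102.3]
push N 0.82 pos [ 490.6 -234.4  102.3]
push N 0.81 pos [ 491.  -232.6  102.3]
push N 0.57 pos [ 491.4 -230.9  102.3]
```

```bash
python3 -m creep '[[0,-0.015,0,0],[0,-0.03,0,0]]' >/dev/null && python3 ok.py 1.8 && python3 -m creep '[[0,-0.015,0,0],[0,-0.03,0,0]]' >/dev/null && python3 ok.py 1.8 && python3 -m creep '[[0,-0.015,0,0],[0,-0.03,0,0]]' >/dev/null && python3 ok.py 1.8 && python3 -m creep '[[0,-0.015,0,0],[0,-0.03,0,0]]' >/dev/null && python3 ok.py 1.8 && python3 -m creep '[[0,-0.015,0,0],[0,-0.03,0,0]]' >/dev/null && python3 ok.py 1.8 && python3 -m creep '[[0,-0.015,0,0],[0,-0.03,0,0]]' >/dev/null && python3 ok.py 1.8
```

```text
push N 0.58 pos [ 491.7 -229.1  102.3]
push N 0.89 pos [ 492.1 -227.4  102.3]
push N 0.3 pos [ 492.5 -225.6  102.3]
push N 0.28 pos [ 492.8 -223.8  102.3]
push N 0.4 pos [ 493.2 -222.1  102.3]
push N 0.43 pos [ 493.6 -220.3  102.3]
```

```bash
python3 -m creep '[[0,-0.015,0,0],[0,-0.03,0,0]]' >/dev/null && python3 ok.py 1.6 && python3 -m creep '[[0,-0.01,0,0],[0,-0.02,0,0]]' >/dev/null && python3 ok.py 1.6 && python3 -m creep '[[0,-0.01,0,0],[0,-0.02,0,0]]' >/dev/null && python3 ok.py 1.6 && python3 -m creep '[[0,-0.01,0,0],[0,-0.02,0,0]]' >/dev/null && python3 ok.py 1.6 && python3 -m creep '[[0,-0.01,0,0],[0,-0.02,0,0]]' >/dev/null && python3 ok.py 1.6 && python3 -m creep '[[0,-0.01,0,0],[0,-0.02,0,0]]' >/dev/null && python3 ok.py 1.6&& python3 -m creep '[[0,-0.01,0,0],[0,-0.02,0,0]]' >/dev/null && python3 ok.py 1.6
```

```text
push N 4.08 pos [ 494.  -219.1  102.3]
```

```bash
python3 - <<'E'
from h import *
t=eyes.grab_frame("top")
for k in models.outline_of(t,"stool")[:1]:
    c=max(cv2.findContours(k["pixels"].astype(np.uint8),0,1)[0],key=cv2.contourArea).reshape(-1,2)
    print("stool",cv2.minAreaRect(ground(t,c+0.,150)[:,:2].astype(np.float32)))
for i in range(4):
    eyes.grab_frame("wrist"); s=ctrl.observe(); print(s["time_s"],np.round(s["force"],2),np.round(s["position"],2))
E
python3 ok.py 9
```

```text
stool ((470.03887939453125, 41.514984130859375), (307.0655822753906, 201.8072509765625), 78.29258728027344)
13.15 [-0.87 -3.72 -0.36] [ 494.   -219.07  102.3 ]
13.2 [-1.32 -3.75 -0.49] [ 493.96 -219.08  102.29]
13.25 [ 0.08 -3.4  -0.  ] [ 493.97 -219.06  102.29]
13.3 [-1.85 -4.57 -0.21] [ 494.   -219.07  102.32]
push N 4.85 pos [ 494.  -219.1  102.3]
```

```bash
python3 -m creep '[[0,0.1,0,0],[0,0.35,0,0],[0,0.45,-0.6,0],[0,0.4,-1.5,0],[0,0.2,-2.4,0],[0,-0.1,-3.1,0],[-0.02,-0.7,-3.13,0],[-0.05,-1.4,-3.13,0],[-0.07,-2,-3.13,0],[-0.07,-2.14,-3.0,0],[-0.07,-2.14,-2.75,0],[-0.07,-2.14,-2.63,0],[-0.07,-2.14,-2.63,0],[-0.07,-2.14,-2.63,0]]' 0
python3 - <<'E'
from h import *
s=ctrl.observe(); w=eyes.grab_frame("wrist")
print({k:np.round(s[k],3).tolist() for k in ["position","eef_rot","force","finger_gap"]})
f=w["frame"].copy()
t=eyes.grab_frame("top"); sd=eyes.grab_frame("side")
a=cv2.resize(t["frame"][140:270,200:350],(400,346),interpolation=cv2.INTER_CUBIC); b=cv2.resize(f,(400,300)); c=cv2.resize(sd["frame"][150:330,200:400],(385,346),interpolation=cv2.INTER_CUBIC)
out=np.zeros((600,785,3),np.uint8); out[:300,:400]=b; out[300:600,:346]=cv2.resize(a,(346,300)); out[:346,400:785]=c; cv2.imwrite("pics/m6.png",out)
E
```

```text
time_s: 15.05
position: [516.7, -92.9, 260.1]
eef_rot: [0.0, 0.994, -0.105, 0.0]
force: [-0.3, -0.4, 0.6]
finger_gap: 0.2
{'position': [516.698, -92.902, 260.104], 'eef_rot': [0.0, 0.994, -0.105, 0.0], 'force': [-0.295, -0.355, 0.589], 'finger_gap': 0.226}
```

View pics/m6.png

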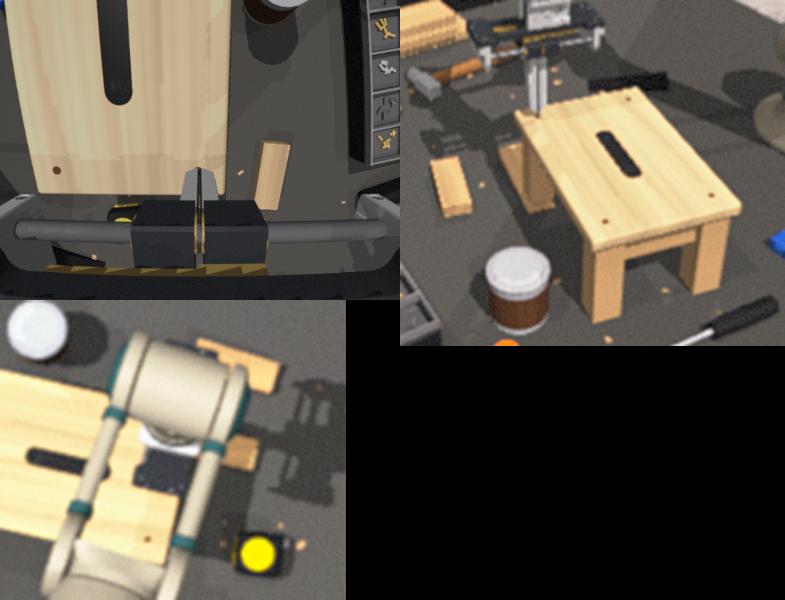

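```bash
cat > okz.py <<'E'
import sys; from h import *
s=ctrl.observe(); print("F",np.round(s["force"],2),"pos",np.round(s["position"],2)); sys.exit(int(s["force"][2]>float(sys.argv[1])))
E
python3 -m creep '[[0,0,0.07,0],[0,0,0.14,0],[0,0,0.18,0],[0,0,0.19,0]]' >/dev/null && python3 okz.py 3 && python3 -m creep '[[0,0,0.01,0],[0,0,0.02,0]]' >/dev/null && python3 okz.py 3 && python3 -m creep '[[0,0,0.01,0],[0,0,0.02,0]]' >/dev/null && python3 okz.py 3 && python3 -m creep '[[0,0,0.01,0],[0,0,0.02,0]]' >/dev/null && python3 okz.py 3 && python3 -m creep '[[0,0,0.01,0],[0,0,0.02,0]]' >/dev/null && python3 okz.py 3
```

```text
F [ 0.03 -1.27  0.3 ] pos [516.47 -92.04 248.38]
F [ 0.85  1.15 -0.6 ] pos [516.66 -92.14 247.53]
F [-2.39  1.15  8.51] pos [516.71 -92.2  247.36]
```

```bash
python3 -m creep '[[0,0,0.006,0],[0,0,0.006,0]]' >/dev/null; python3 okz.py 99;  python3 -m creep '[[0,0,0,0],[0,0,0,0],[0,0,0,0],[0,0,0,0]]' >/dev/null; python3 okz.py 99; python3 -m creep '[[0,0,0,0],[0,0,0,0]]'>/dev/null; python3 okz.py 99
```

```text
F [-1.31  0.17  8.68] pos [516.66 -92.16 247.34]
F [-1.1   0.36  8.08] pos [516.65 -92.15 247.33]
F [-2.48  0.69  8.13] pos [516.65 -92.15 247.35]
```

```bash
python3 -m creep '[[0,0,0.006,0],[0,0,0.01,0],[0,0,0.01,0]]' >/dev/null; python3 okz.py 10 && python3 -m creep '[[0,0,0.006,0],[0,0,0.006,0]]' >/dev/null && python3 okz.py 10;  python3 -m creep '[[0,0,0,0],[0,0,0,0],[0,0,0,0],[0,0,0,0]]' >/dev/null; python3 okz.py 99
```

```text
F [-2.29 -0.07 11.54] pos [516.68 -92.19 247.27]
F [-2.86  0.55 10.57] pos [516.69 -92.2  247.29]
```

```bash
python3 -m creep '[[0,0,-0.15,0],[0,0,-0.6,0],[0,0.3,-1,0],[0,1,-1,0],[0,1.8,-1,0],[0,2.6,-1,0],[0.3,3.4,-1,0],[0.3,3.7,-1,0],[0.3,3.7,-1,0],[0.3,3.7,-1,0]]'
python3 - <<'E'
from h import *
s=ctrl.observe(); w=eyes.grab_frame("wrist"); t=eyes.grab_frame("top")
cv2.imwrite("pics/w7.png",w["frame"])
for q,z in [("stool",150),("offcut",20),("tape_measure",35),("finish_tin",79)]:
  for k in models.outline_of(t,q)[:1]:
    c=max(cv2.findContours(k["pixels"].astype(np.uint8),0,1)[0],key=cv2.contourArea).reshape(-1,2)
    print(q,round(k["conf"],2),[np.round(v,1) for v in cv2.minAreaRect(ground(t,c+0.,z)[:,:2].astype(np.float32))])
# leg outer-face bottom corners by unmoved pose (x +2 as seen before), to be compared with the picture
th=np.radians(-12.1);Rm=np.array([[np.cos(th),-np.sin(th)],[np.sin(th),np.cos(th)]])
L=[proj(w,[*(np.array([472,42])+Rm@[dx,-141]),8],s)[0].round(1).tolist() for dx in (53,91)]; print("leg px",L)
c=w["frame"].copy()
for l in L: cv2.circle(c,tuple(int(v) for v in l),2,(0,0,255),1)
u,v=np.mean(L,0).astype(int); u0=max(u-80,0); v0=max(v-60,0)
cv2.imwrite("pics/w7c.png",cv2.resize(c[v0:v0+150,u0:u0+160],None,fx=4,fy=4,interpolation=cv2.INTER_CUBIC)); print(u0,v0)
E
```

```text
time_s: 19.32
position: [487.8, -311.6, 305.3]
eef_rot: [-0.001, 0.995, -0.104, -0.0]
force: [0.6, -0.2, -0.3]
finger_gap: 0.3
stool 0.66 [array([468.5,  41.4]), array([302.1, 202.2]), np.float64(78.1)]
offcut 0.91 [array([ 619. , -180.5]), array([122.8,  49. ]), np.float64(74.2)]
finish_tin 0.88 [array([652.,  92.]), array([87.3, 74.9]), np.float64(27.7)]
leg px [[247.7, 21.6], [280.0, 21.6]]
183 0
```

View pics/w7c.png

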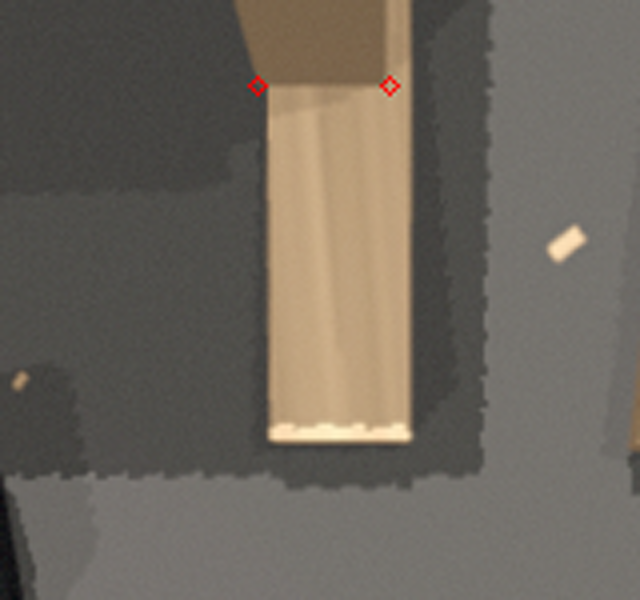

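The wedge runs straight under the leg, and the leg's bottom edge (pixels 247–280, row 21) is where it was before the push.

```bash
python3 -c "
from workcell import ctrl
print(ctrl.finish_job(), ctrl.observe()['time_s'])"
```

```text
the job is handed in; nothing more can be done
the job is handed in; nothing more can be done
```

The wedge is snug under the short leg, the stool stands where it was, and the job is handed in. The last clock reading was 19.3 s of the 45 s allowed.

**Pushing:** I nudged the wedge's side with one fingertip to line it up with the leg. Then I pushed its thick end with two fingertips until it bit, about 48 mm in, where the push settled at about 4 N (single readings 3.4 to 4.9 N). That is at the top of the 2–4 N snug range and below the 5 N that would shove the stool.

**Press test:** I pressed straight down above the short leg at about 8 N, then about 11 N. The fingertips sank less than 0.1 mm between the two, so the corner did not give.

**Last checks:** The final close picture shows the wedge straight under the leg, about 2–3 mm off its centre line. The leg's lower edge is within 2 px of where it was, and the top view puts the stool within about 2 mm of its starting place, which is within measuring error. The offcut and tin were detected and stand where they were. The network did not report the tape measure in the last top picture, so I have no final reading for it, but the fingers never went near it.

I viewed 11 pictures, one over the budget of 10.

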